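# Clamp a shoe heel in the eccentric jig

### The job

Take the mid-sized stacked heel block from the bench, stand it on the jig's steel plate between the sprung pad and the knob with its wide flat face square to the pad, and let go of it. Then turn the eccentric knob clockwise until its lobe presses the heel against the pad with about 12 N, gently, as 28 N would dent the leather. Let go of the knob so that the heel stays clamped, and leave the other things on the bench alone.

Things in the scene. Friction and masses are not known exactly. Their poses are not given: they have to be found in the camera images.
- jig: clamping jig fixed on the bench. Origin at bench level, at the nominal middle of the heel's seat; x runs from the knob to the sprung pad, z up. Dark steel plate, x -90 to 120, y -50 to 50 mm, its top 12 mm above the bench: the heel stands on it. The knob's upright axis is at x = -46, y = 0. Behind the pad a grey block 70 mm wide, x about 53 to 83 mm, up to 52 mm above the bench
- pad_nominal (a point): nominal middle of the sprung pad's face (jig x = 25, y = 0, 31 mm above the bench), fixed to the jig. The pad, a black rubber plate 64 mm wide, 14 to 48 mm above the bench, faces -x of the jig. It was set by hand: its real face may stand up to 5 mm nearer or farther along x. It gives way to +x against a spring of 10 N per mm, 8 mm at most
- knob: the eccentric knob. Origin on its upright axis at bench level; its x runs along the grip bar, at the start square across the jig within 10 degrees (x to the jig's +y). Turn it clockwise seen from above. A drag of up to 0.28 N m (hand at rest: some 0.05) when free; each newton of the lobe on the heel adds 0.015 sin(a) + 0.003 N m (a: see lobe). It stays where left
- knob_grip (a point): middle of the knob's grip, on the axis, 76 mm above the bench: a black bar 52 mm long (along the knob's x), 14 mm thick, from 64 to 88 mm above the bench, on a stem 18 mm across
- lobe (a point): centre of the lobe, a waxed steel disc 40 mm across, 14 to 36 mm above the bench, 15 mm off the axis, 40 degrees anticlockwise of the knob's x. Reach from the axis towards the pad: 20 + 15 cos(a) mm, a being the angle from jig x to the lobe (125 to 140 degrees at the start). It begins to press a heel that rests on the pad at a between about 65 and 107 degrees
- heel: the heel block to clamp: brown stacked leather, black rubber top, 50 mm long (its x), 56 mm wide (its y), 40 mm tall, upright, about 0.12 kg. Origin at the centre of its underside. The face at +x (the full 56 mm wide) goes to the pad; the one at -x, 28 mm wide between 14 mm bevelled corners, goes to the knob. At the start its x is within 35 degrees of straight left (+y)
- heel_face (a point): centre of the heel's wide flat face, 20 mm above its underside
- slim_heel: bystander: a smaller heel block, 34 x 34 mm and 56 mm tall; swaps places with the heel and the low heel. Origin under its centre
- low_heel: bystander: a low heel block, 60 x 66 mm and 18 mm tall. Origin under its centre
- shoe: bystander: a black shoe, 260 mm long, 105 mm tall, at the far side of the bench. Origin under its middle
- cream_jar: bystander: a jar with black lid, 68 mm across, 62 mm tall, between heels and jig, nearer the robot. Origin under its centre
- glue_jar: bystander: a jar 80 mm across, 85 mm tall, beyond the jig. Origin under its centre
- hammer: bystander: a hammer lying at the far right
- brush: bystander: a brush lying left of the jig, nearer the robot

How it is judged:
On the way, in this order (a step that is already met when the one before it is completed fails the run):
1. the heel stands released on the jig's plate between pad and knob, its wide flat face towards the pad, the lobe not yet pressing on it (x of heel_face in the frame of jig between 0.004 and 0.037 m and y of heel in the frame of jig between -0.012 and 0.012 m and x of heel in the frame of jig below 0.015 m and z of heel in the frame of jig below 0.015 m and angle between heel's own z axis and vertical below 0.1 rad and angle between the x axis of heel and the x axis of jig, either way round below 0.25 rad and contact force between the fingers and heel below 0.1 N and contact force between knob and heel below 3 N), for 0.2 s.
2. the knob's lobe presses on the heel with 7 to 21 N (contact force between knob and heel between 6 and 20 N), for 0.2 s.
At the end, for the whole second after the job is handed in: The heel stands on the jig's plate (within 3 mm of it, tilted less than 0.06 rad), its wide flat face against the pad (within 0.08 rad of square, middle within 15 mm of the jig's centre line), at rest, with the released knob's lobe still pressing on it with 7 to 21 N (all of step 2 and x of heel_face in the frame of jig between 0.018 and 0.038 m and y of heel in the frame of jig between -0.015 and 0.015 m and z of heel in the frame of jig below 0.015 m and angle between heel's own z axis and vertical below 0.06 rad and angle between the x axis of heel and the x axis of jig, either way round below 0.08 rad and linear speed of heel below 0.01 m/s); the robot touches nothing.
It fails at once if the lobe presses on the heel with more than 28 N (contact force between knob and heel above 28 N).
It fails at once if another heel block is moved by more than 30 mm (distance of any of slim_heel, low_heel from where it was at the start of the episode above 0.03 m).
It fails at once if the shoe, a jar, the hammer or the brush is moved by more than 30 mm (distance of any of shoe, cream_jar, glue_jar, hammer, brush from where it was at the start of the episode above 0.03 m).
It also fails if it takes over 72 s, if anything falls off the work surface, if the arm or the gripper's body presses on something with over 40 N, if the wrist force passes 120 N, or if a joint passes its speed limit or range.

### The arm

A 6-joint arm with a two-finger parallel gripper is mounted at the origin on the work surface. World frame = base frame: x ahead of the robot, y to its left, z up, the work surface at z = 0. Lengths are in m, angles in rad, forces in N, time in s.
With the tool pointing down it reaches from about 0.225 to 0.875 m from the base axis. Payload 3.4 kg.
Tool frame: the origin (TCP) lies midway between the tips of the shut fingers; the grasp point (between the pads) lies 19 mm behind it (ctrl.tcp_to_grasp is the distance from the TCP to the grasp point, in m); z points along the fingers, y is the direction in which the jaws open and shut (so a half turn about z gives the same grasp; the last joint's range is limited). The gripper opens to 85 mm and grips with 20 to 120 N. Pads are 22 mm wide; open, the fingers measure 114 mm over their backs; the gripper's body (76 mm by 85 mm) begins 54 mm behind the grasp point. The pads swing forward as they close: fully open they stand 13 mm farther back than shut.
Start: joints at [1.185, 0.276, 1.505, -0, 1.361, -0.121], TCP at [0.151, 0.555, 0.231] pointing down, gripper open.
Joint ranges: [-2.89, 2.89], [-0.75, 2.08], [0.22, 2.7], [-1.18, 4.32], [0.11, 2.71], [-2.7, 2.7]. Speed limits (rad/s): [2.57, 2.57, 3.14, 3.14, 3.14, 3.14].

### API

Orientations are given as a rotation vector (axis times angle).
In Python, from station import ctrl, optics gives the robot as it stands.
- The arm moves only by the tool drive_tool, never from a script. Its argument "steps" is a list of rows, each a list of 7 numbers: the shift along the tool's x, y, z in mm, then the turn, a rotation vector about the tool's x, y, z in rad, then the gripper command: -1 is shut, 1 is fully open, values between are in proportion. In form: [[dx, dy, dz, ax, ay, az, claw], ...]. A call has 1 to 12 rows; each row is the pose to reach, as a shift and turn from the pose commanded when the call began, along the tool's axes at that moment; what a row does not reach only later rows make up. A row lasts 1/10 s, in which the tool goes at most 50 mm and 8.59 degrees, less where a joint would pass 70% of its speed; a pose out of reach is approached as far as the arm can. A call with a gripper value outside its range is refused whole. The fingers move at their own pace and stop on an object; the grip force is fixed at half the most. Time passes only in rows, so rows that repeat a pose let the fingers close. It gives the time, the measured TCP pose, the force and the opening at its end, in the units of the state.
- ctrl.get_state(): the state, without advancing time (a new reading comes with each control period).
- optics.snapshot(name): name is "scene" or "top" or "wrist"; returns the picture (384x512x3 uint8, red, green, blue); there is no depth.
- optics.camera_params(name): a dict with "intrinsics" (3x3 intrinsics, pixels), "pose" (4x4, takes a point from camera to world coordinates). Camera axes: x right, y down, z forward; pixel columns grow to the right and rows downward; lengths in m; the calibration is good to about 2 mm. A picture is of the moment at which its call begins: read the wrist's pose just before it. camera_params takes no time and is no camera call; for the wrist camera it gives the pose at the moment of the call.
- ctrl.close_job(): hands the job in, once; it reports no verdict.
The state is a dict: "t": time; "qpos": joint angles; "qvel": joint speeds; "joint_efforts": joint torques, N m; "tool_pos": TCP position; "orientation": TCP orientation; "force": force on the tool from outside, world axes, zero at the start; "torque": the same for the moment, N m; "opening": finger opening in m.
Only numpy, scipy, OpenCV 4.12 (cv2) and the standard library are available. Lean on these libraries where they do the work, as an engineer would, in place of code of your own. Each camera call takes 0.05 s, during which the arm holds its last target.

## Working session

There is one attempt and no reset: what is moved stays moved. The work goes in short steps, Python scripts to look and compute and a tool call to move; the robot and the scene stay as the last step left them, time stands still between calls to the robot, and variables do not carry over. Pictures are saved under pics/ and viewed, and the job is handed in when it is done.

Besides the shell and the picture viewer there is one more tool, called after "Call:" as name([rows], argument=value, ...), one row to a line, values as JSON. drive_tool: Moves the arm, as the interface text tells. Its arguments: {"type":"object","properties":{"steps":{"type":"array"}},"required":["steps"]}

```bash
ls; mkdir -p pics; python3 - <<'E'
from station import ctrl, optics
import cv2
for n in ["scene","top","wrist"]:
    p=optics.camera_params(n); im=optics.snapshot(n)
    cv2.imwrite(f"pics/a_{n}.png",im[:,:,::-1]); print(n,p["intrinsics"].tolist(),p["pose"].round(4).tolist())
s=ctrl.get_state(); print(s, ctrl.tcp_to_grasp)
E
```

```text
pics
scene [[358.9899410190132, 0.0, 255.39102824909799], [0.0, 358.9899410190132, 187.8466984406351], [0.0, 0.0, 1.0]] [[0.8872, 0.3046, -0.3466, 0.947], [0.4612, -0.5612, 0.6873, -0.6365], [0.0149, -0.7696, -0.6384, 0.6745], [0.0, 0.0, 0.0, 1.0]]
top [[485.394169522587, 0.0, 255.94582013907197], [0.0, 485.394169522587, 189.65207442008085], [0.0, 0.0, 1.0]] [[0.0084, -0.9941, 0.1081, 0.466], [-0.9999, -0.0072, 0.0109, 0.0092], [-0.0101, -0.1082, -0.9941, 1.3876], [0.0, 0.0, 0.0, 1.0]]
wrist [[307.1998951977419, 0.0, 257.81216930466405], [0.0, 307.1998951977419, 187.80272493358905], [0.0, 0.0, 1.0]] [[0.2626, 0.929, 0.2606, 0.0843], [0.9649, -0.2526, -0.0718, 0.5726], [-0.0009, 0.2704, -0.9628, 0.3736], [0.0, 0.0, 0.0, 1.0]]
{'t': 0.15, 'qpos': array([ 1.18500440e+00,  2.76477178e-01,  1.50580872e+00, -2.68345100e-05,
        1.36073491e+00, -1.21026651e-01]), 'qvel': array([ 0.00012242, -0.00153956, -0.00416985, -0.00064467,  0.00029436,
       -0.001469  ]), 'joint_efforts': array([ 2.02002273e-03, -4.17144871e+01, -2.46030629e+01, -3.88910485e-04,
        7.69703969e-03, -1.75948280e-06]), 'tool_pos': array([0.15034957, 0.55459292, 0.23063618]), 'orientation': array([-4.14625870e-01, -3.11377505e+00,  2.18178979e-03]), 'force': array([-0.02620005, -0.22652188, -0.144223  ]), 'torque': array([ 0.07137677,  0.02343314, -0.01981379]), 'opening': 0.08544301764846257} 0.0187
```

View pics/a_scene.png

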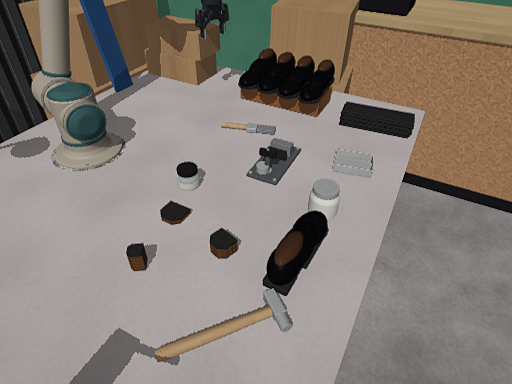

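View pics/a_top.png

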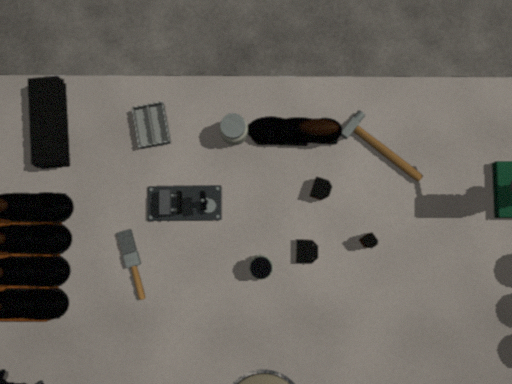

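View pics/a_wrist.png

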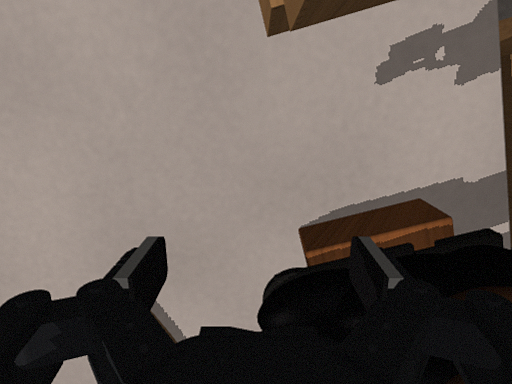

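The scene view shows three heel blocks: low (175,212), slim (137,257), and mid-sized (222,242), near the shoe. In the top view the mid-sized one is at (320,188). The jig is around (184,203) with the knob on its right (-y) side.

```bash
python3 - <<'E'
import cv2,numpy as np
im=cv2.imread("pics/a_top.png")
def g(c): return np.clip((c/255.)**0.5*255,0,255).astype('uint8')
a=g(cv2.resize(im[170:236,135:235],None,fx=7.9,fy=7.9,interpolation=cv2.INTER_CUBIC))
cv2.imwrite("pics/z_jig.png",a)
b=g(cv2.resize(im[165:265,285:385],None,fx=6,fy=6,interpolation=cv2.INTER_CUBIC)); cv2.imwrite("pics/z_heel.png",b)
im=cv2.imread("pics/a_scene.png")
b=g(cv2.resize(im[130:270,120:310],None,fx=4,fy=4,interpolation=cv2.INTER_CUBIC)); cv2.imwrite("pics/z_sc.png",b)
E
```

```text
(no output)
```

View pics/z_jig.png

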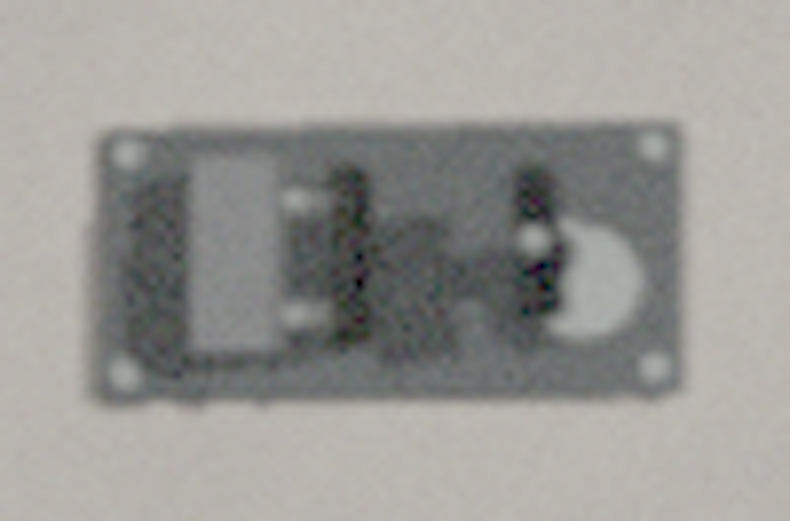

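View pics/z_heel.png

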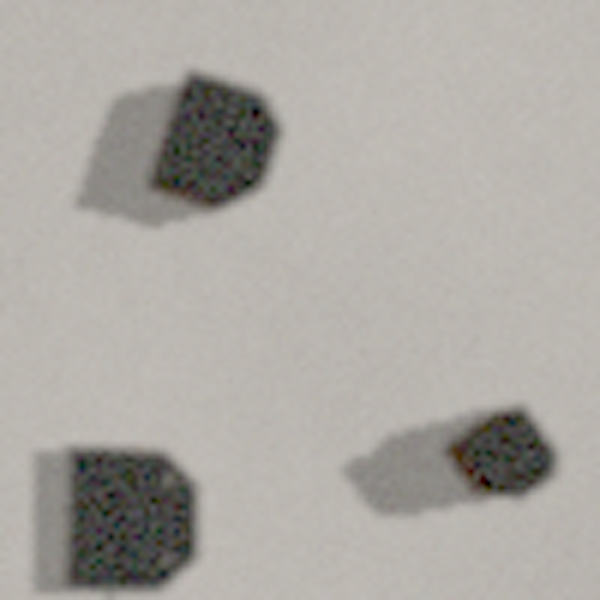

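View pics/z_sc.png

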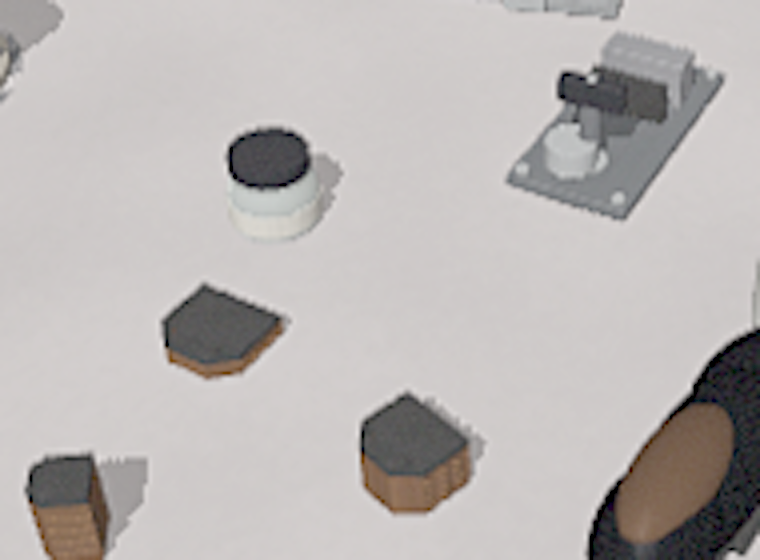

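The heel's wide face points left (+y), tilted by some 15 degrees. The jig lies almost along +y, with its knob bar across and the lobe at lower right. Next I measure them.

```bash
cat > h.py <<'E'
import cv2,numpy as np
from station import ctrl, optics
def ray(cam,uv,z,par=None):
    p=par or optics.camera_params(cam); K=p["intrinsics"];T=p["pose"]
    uv=np.atleast_2d(np.asarray(uv,float))
    d=np.c_[(uv[:,0]-K[0,2])/K[0,0],(uv[:,1]-K[1,2])/K[1,1],np.ones(len(uv))]@T[:3,:3].T
    o=T[:3,3]; z=np.broadcast_to(z,len(uv)); s=(z-o[2])/d[:,2]
    return o+d*s[:,None]
def proj(cam,P,par=None):
    p=par or optics.camera_params(cam); K=p["intrinsics"];T=p["pose"]
    c=(np.atleast_2d(P)-T[:3,3])@T[:3,:3]; q=c@K.T; return q[:,:2]/q[:,2:]
E
python3 - <<'E'
from h import *
im=cv2.imread("pics/a_top.png")
gray=cv2.cvtColor(im,cv2.COLOR_BGR2GRAY)
m=np.zeros_like(gray); m[165:205,295:340]=1
up=cv2.resize(im,None,fx=4,fy=4,interpolation=cv2.INTER_CUBIC)
def cont(x0,y0,x1,y1,th):
    c=cv2.resize(gray[y0:y1,x0:x1],None,fx=4,fy=4,interpolation=cv2.INTER_CUBIC)
    c=cv2.GaussianBlur(c,(0,0),2)
    cs,_=cv2.findContours((c<th).astype('uint8'),cv2.RETR_EXTERNAL,cv2.CHAIN_APPROX_NONE)
    k=max(cs,key=cv2.contourArea)[:,0].astype(float)
    return (k+.5)/4-.5+[x0,y0]
for name,box,z,th in [("heel",(300,168,342,208),.04,55),("low",(288,232,325,270),.018,55),("jig",(135,175,235,232),.006,105)]:
    k=cont(*box,th); P=ray("top",k,z)[:,:2]*1000
    r=cv2.minAreaRect(P.astype(np.float32)); print(name,r, cv2.boxPoints(r).round(1).tolist())
    ap=cv2.approxPolyDP(P.astype(np.float32),5,True)[:,0]; print(ap.round(1).tolist())
E
```

```text
heel ((615.5771484375, -155.94866943359375), (50.72661209106445, 58.636329650878906), 71.53182220458984) [[579.7000122070312, -170.6999969482422], [635.4000244140625, -189.3000030517578], [651.4000244140625, -141.1999969482422], [595.7999877929688, -122.5999984741211]]
[[648.2000122070312, -144.8000030517578], [598.2000122070312, -124.30000305175781], [587.2999877929688, -154.89999389648438], [599.2999877929688, -176.5], [624.5999755859375, -184.39999389648438], [639.2999877929688, -175.39999389648438]]
low ((442.426025390625, -117.98246002197266), (59.75101852416992, 63.4574089050293), 88.53256225585938) [[409.8999938964844, -147.0], [473.3999938964844, -148.6999969482422], [474.8999938964844, -88.9000015258789], [411.5, -87.30000305175781]]
[[474.0, -91.80000305175781], [413.6000061035156, -87.5], [414.70001220703125, -134.89999389648438], [426.6000061035156, -146.8000030517578], [459.20001220703125, -146.3000030517578], [473.0, -131.6999969482422]]
jig ((576.4614868164062, 231.60281372070312), (104.86854553222656, 219.30853271484375), 1.2710927724838257) [[521.5999755859375, 340.1000061035156], [526.5, 120.80000305175781], [631.2999877929688, 123.0999984741211], [626.5, 342.3999938964844]]
[[625.5999755859375, 124.30000305175781], [624.0999755859375, 336.29998779296875], [527.9000244140625, 339.6000061035156], [522.2999877929688, 330.79998779296875], [527.4000244140625, 130.5], [533.2000122070312, 122.0999984741211]]
```

Call:
drive_tool([
  [-45,-17,0,0,0,0,1],
  [-90,-33,0,0,0,0,1],
  [-135,-50,0,0,0,0,1],
  [-180,-67,0,0,0,0,1],
  [-225,-84,0,0,0,0,1],
  [-270,-100,0,0,0,0,1],
  [-315,-117,0,0,0,0,1],
  [-360,-134,0,0,0,0,1],
  [-405,-150,0,0,0,0,1],
  [-450,-167,0,0,0,0,1],
  [-495,-184,0,0,0,0,1],
  [-520,-194,0,0,0,0,1],
])

```text
t: 1.35
tool_pos: [0.6045, 0.2288, 0.2305]
orientation: [0.419, 3.113, -0.002]
force: [-0.9, 0.2, -1.0]
opening: 0.0854
```

```bash
python3 - <<'E'
from h import *
import pickle
p=optics.camera_params("wrist"); im=optics.snapshot("wrist"); p2=optics.camera_params("wrist")
cv2.imwrite("pics/w1.png",im[:,:,::-1]); pickle.dump(p,open("w1.pkl","wb"))
print(np.abs(p["pose"]-p2["pose"]).max(), ctrl.get_state()["tool_pos"],ctrl.get_state()["orientation"],p["pose"][:3,3])
b=cv2.resize(im[:,:,::-1],(800,600),interpolation=cv2.INTER_CUBIC); cv2.imwrite("pics/w1b.png",((b/255.)**.6*255).astype('uint8'))
E
```

```text
0.0032584884035383177 [0.60747204 0.22658824 0.23012988] [ 0.42112624  3.10924144 -0.00447984] [0.53837724 0.24706462 0.37352988]
```

View pics/w1b.png

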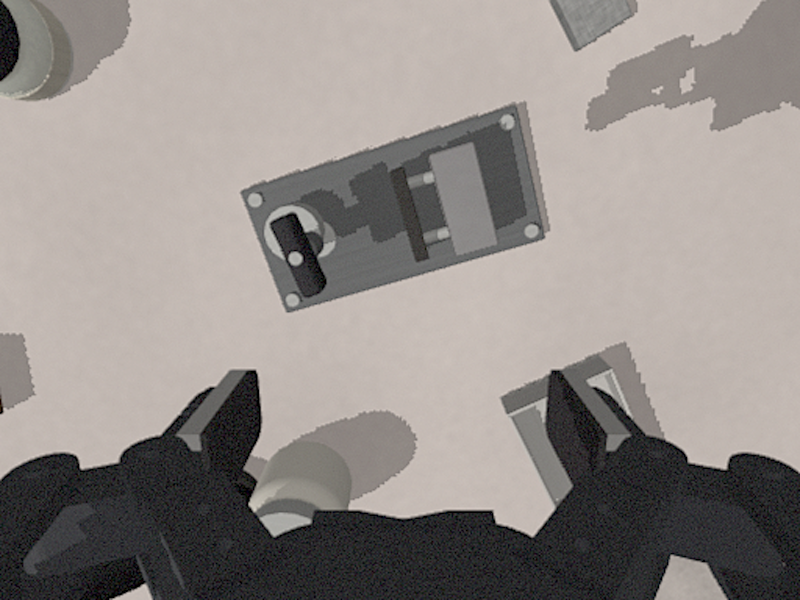

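The wrist view shows the jig clearly: plate corners near (242,190), (517,103), (548,237) and (288,312) at 800 px scale, the pad strip around (408,212), and the knob bar from (285,215) to (312,295). I'll zoom in for accurate lines.

```bash
python3 - <<'E'
import cv2
im=cv2.imread("pics/w1.png")[60:205,145:360]
b=cv2.resize(im,None,fx=3.7,fy=3.7,interpolation=cv2.INTER_CUBIC); cv2.imwrite("pics/w1z.png",((b/255.)**.55*255).astype('uint8'))
E
```

```text
(no output)
```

View pics/w1z.png

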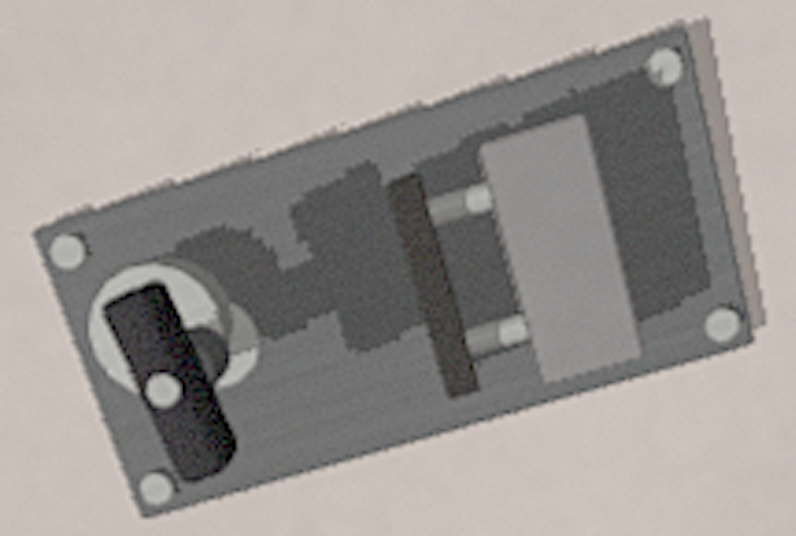

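```bash
python3 - <<'E'
from h import *
import pickle
p=pickle.load(open("w1.pkl","rb"))
f=lambda q:(np.array(q,float)+.5)/3.7-.5+[145,60]
C=ray("",f([(35,233),(682,22),(752,342),(147,517)]),.012,p)*1000
print(C.round(1))
c=C.mean(0); ex=((C[1]+C[2])-(C[0]+C[3]))[:2]/2; ey=((C[0]+C[1])-(C[3]+C[2]))[:2]/2
print(c,np.hypot(*ex),np.hypot(*ey),np.degrees(np.arctan2(ex[1],ex[0])),np.degrees(np.arctan2(ey[1],ey[0])))
th=(np.arctan2(ex[1],ex[0])+np.arctan2(ey[1],ey[0])-np.pi/2*(1 if ey[0]<0 else 1))/2
ey_a=np.arctan2(ey[1],ey[0])%(2*np.pi); th=(np.arctan2(ex[1],ex[0])+ey_a-np.pi/2)/2
X=np.array([np.cos(th),np.sin(th)]);Y=np.array([-X[1],X[0]])
O=c[:2]-15*X; print("jig",O,np.degrees(th))
def J(P): d=np.atleast_2d(P)[:,:2]-O; return np.c_[d@X,d@Y].round(1)
print("cam",J(p["pose"][:3,3]*1000))
for n,q,z in [("padL",[(387,185),(452,397)],.048),("padR",[(418,175),(478,388)],.048),("block",[(480,150),(583,115),(640,355),(545,382)],.052),("bar",[(105,305),(160,283),(235,435),(185,480),(163,388)],.088)]:
    P=ray("",f(q),z,p)*1000; print(n,J(P).tolist())
    if n=="bar":
        d=((P[3]+P[2])-(P[0]+P[1]));print(np.degrees(np.arctan2(d[1],d[0]))-np.degrees(th),"center",J(P[:4].mean(0)))
print("knob",O-46*X)
# compare same knob in top view
print(proj("top",np.r_[O-46*X,88]/1000), proj("top",np.r_[O,12]/1000))
np.save("jig.npy",np.r_[O,th])
E
```

```text
[[529.6 125.3  12. ]
 [522.8 332.4  12. ]
 [622.5 334.4  12. ]
 [626.9 128.5  12. ]]
[575.45659558 230.17063855  12.        ] 206.58858828533516 98.57961461641759 91.5519411157996 -178.47610879268697
jig [575.85917274 215.17604181] 91.53791616155631
cam [[32.9 36.6]]
padL [[22.0, 31.2], [22.2, -31.6]]
padR [[31.0, 31.3], [30.2, -31.2]]
block [[49.1, 32.7], [78.2, 33.4], [77.2, -34.7], [49.2, -34.3]]
bar [[-53.0, 24.6], [-37.9, 25.7], [-33.0, -16.5], [-49.5, -24.1], [-46.5, 0.5]]
-84.7353918718784 center [[-43.3   2.4]]
knob [577.09374271 169.19261178]
[[201.67381015 200.40758568]] [[188.76768976 203.01877915]]
```

Pad face is at about jig x = 22 mm and the knob angle gives a ≈ 135°. Jig yaw is 91.5°, origin (576,215) mm. Next I move over the heel, turning the jaws to its sides.

Call:
drive_tool([
  [-9,-33,0,0,0,0.148,1],
  [-19,-66,0,0,0,0.296,1],
  [-28,-99,0,0,0,0.444,1],
  [-38,-132,0,0,0,0.592,1],
  [-47,-165,0,0,0,0.74,1],
  [-57,-198,0,0,0,0.888,1],
  [-66,-231,0,0,0,1.036,1],
  [-76,-264,0,0,0,1.184,1],
  [-85,-297,0,0,0,1.332,1],
  [-95,-330,0,0,0,1.48,1],
  [-104,-362,0,0,0,1.627,1],
  [-104,-362,0,0,0,1.627,1],
])

```text
t: 2.6
tool_pos: [0.607, -0.149, 0.2306]
orientation: [2.552, 1.83, -0.003]
force: [0.3, 0.3, -0.2]
opening: 0.0855
```

```bash
python3 - <<'E'
from h import *
import pickle
p=optics.camera_params("wrist"); s=ctrl.get_state(); im=optics.snapshot("wrist")
cv2.imwrite("pics/w2.png",im[:,:,::-1]); pickle.dump(p,open("w2.pkl","wb"))
print(s["tool_pos"],s["orientation"],s["qpos"],p["pose"][:3,3])
b=cv2.resize(im[:,:,::-1],(800,600),interpolation=cv2.INTER_CUBIC); cv2.imwrite("pics/w2b.png",((b/255.)**.6*255).astype('uint8'))
E
```

```text
[ 0.60700076 -0.14902046  0.2306035 ] [ 2.55218956  1.82974121 -0.00282766] [-0.35071401  0.35196582  1.39383139 -0.00223699  1.39576113 -0.02352462] [ 0.62907974 -0.08388995  0.37354798]
```

View pics/w2b.png

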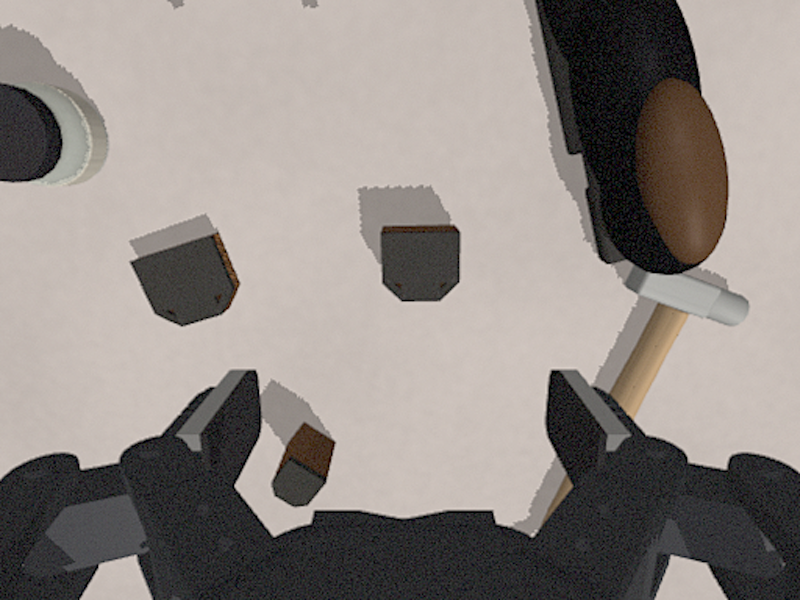

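The heel sits at image centre (421,263), its wide brown face at the top edge and almost square to the gripper. I take its top outline at z = 40 mm.

```bash
python3 - <<'E'
from h import *
import pickle
p=pickle.load(open("w2.pkl","rb"))
im=cv2.imread("pics/w2.png")
x0,y0=230,130; c=cv2.resize(im[y0:205,x0:310],None,fx=9,fy=9,interpolation=cv2.INTER_CUBIC)
cv2.imwrite("pics/w2z.png",((c/255.)**.5*255).astype('uint8'))
g=cv2.GaussianBlur(c,(0,0),5).astype(int); dark=((g.max(2)<85)&(g[:,:,2]-g[:,:,0]<20)).astype('uint8')
k=max(cv2.findContours(dark,0,1)[0],key=cv2.contourArea)[:,0].astype(float)
P=ray("",(k+.5)/9-.5+[x0,y0],.04,p)[:,:2]*1000
r=cv2.minAreaRect(P.astype(np.float32));print(r,cv2.boxPoints(r).round(1).tolist())
print(cv2.approxPolyDP(P.astype(np.float32),4,True)[:,0].round(1).tolist())
print(cv2.approxPolyDP(k.astype(np.float32),12,True)[:,0].tolist())
E
```

```text
((617.1932373046875, -155.55014038085938), (55.85893249511719, 56.60737991333008), 72.44109344482422) [[581.7999877929688, -173.60000610351562], [635.7999877929688, -190.6999969482422], [652.5999755859375, -137.5], [598.5999755859375, -120.4000015258789]]
[[648.5, -137.89999389648438], [600.7000122070312, -121.9000015258789], [587.2999877929688, -159.8000030517578], [595.9000244140625, -177.5], [621.9000244140625, -186.10000610351562], [639.0999755859375, -177.6999969482422]]
[[550.0, 131.0], [513.0, 118.0], [134.0, 131.0], [118.0, 248.0], [136.0, 465.0], [245.0, 565.0], [467.0, 559.0], [575.0, 453.0], [580.0, 172.0]]
```

View pics/w2z.png

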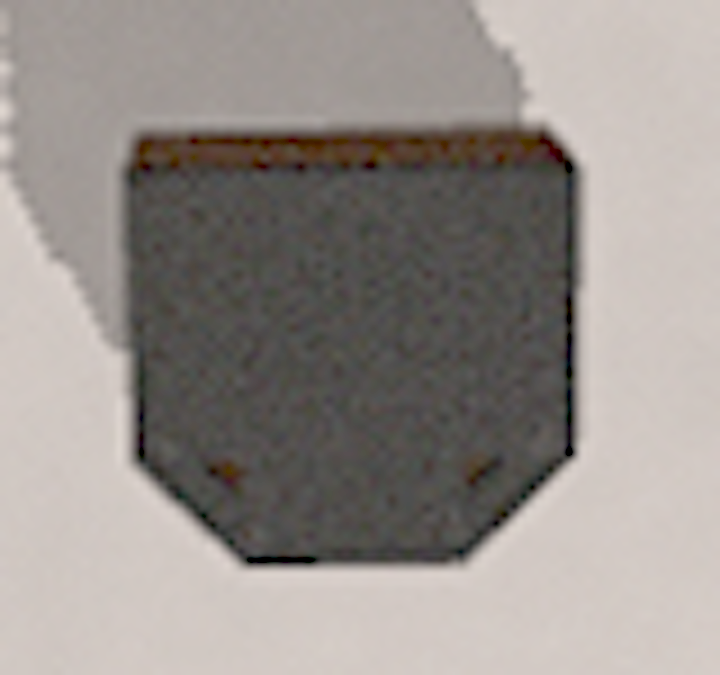

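```bash
python3 - <<'E'
from h import *
import pickle
from scipy.spatial.transform import Rotation as R
p=pickle.load(open("w2.pkl","rb"))
f=lambda q:(np.array(q,float)+.5)/9-.5+[230,130]
P=ray("",f([(128,170),(578,165),(573,455),(465,561),(245,561),(137,460)]),.04,p)[:,:2]*1000
fm=(P[0]+P[1])/2; bm=(P[3]+P[4])/2; d=fm-bm; e=P[1]-P[0]
print(P.round(1).tolist(),np.hypot(*d),np.hypot(*e),"yaw",np.degrees(np.arctan2(*d[::-1])),np.degrees(np.arctan2(*e[::-1]))+90)
c=(fm+bm)/2; print("centre",c)
s=ctrl.get_state(); M=R.from_rotvec(s["orientation"]).as_matrix(); print(M.round(4), s["tool_pos"])
yaw=np.arctan2(e[1],e[0])+np.pi/2
t=c+8*np.array([np.cos(yaw),np.sin(yaw)]); D=np.r_[t,8]-s["tool_pos"]*1000
print("target",t,"tool shift",M.T@D,"tool x yaw",np.degrees(np.arctan2(M[1,0],M[0,0])))
E
```

```text
[[598.7, -126.0], [650.5, -142.9], [639.3, -177.3], [622.4, -186.1], [596.2, -177.2], [587.7, -160.5]] 49.6452503349628 54.42591144710886 yaw 72.079655460729 71.86226811386693
centre [ 616.96525728 -158.06558053]
[[ 3.177e-01  9.482e-01 -1.000e-03]
 [ 9.482e-01 -3.177e-01  4.000e-04]
 [ 1.000e-04 -1.000e-03 -1.000e+00]] [ 0.6068771  -0.14656796  0.2306668 ]
target [ 619.45567585 -150.46309309] tool shift [  0.28306664  13.39493039 222.65307683] tool x yaw 71.47634732995223
```

Call:
drive_tool([
  [0,13,40,0,0,-0.007,1],
  [0,13,85,0,0,-0.007,1],
  [0,13,130,0,0,-0.007,1],
  [0,13,150,0,0,-0.007,1],
  [0,13,150,0,0,-0.007,1],
  [0,13,150,0,0,-0.007,1],
  [0,13,150,0,0,-0.007,1],
])

```text
t: 3.35
tool_pos: [0.6211, -0.1489, 0.0834]
orientation: [2.538, 1.846, 0.004]
force: [0.2, 0.0, 0.1]
opening: 0.085
```

```bash
cat > st.py <<'E'
from h import *
import sys,pickle
from scipy.spatial.transform import Rotation as R
s=ctrl.get_state(); M=R.from_rotvec(s["orientation"]).as_matrix(); 
print(s["t"],s["tool_pos"]*1000,"xyaw",np.degrees(np.arctan2(M[1,0],M[0,0])),"tilt",M[:,2].round(4),"F",s["force"].round(2),"T",s["torque"].round(3),s["opening"],"qv",np.abs(s["qvel"]).max())
def shift(t): return (M.T@(np.array(t)-s["tool_pos"]*1000)).round(1)
E
python3 - <<'E'
from st import *
print(shift([619.5,-150.5,8]))
p=optics.camera_params("wrist");im=optics.snapshot("wrist");pickle.dump(p,open("w3.pkl","wb"))
b=cv2.resize(im[:,:,::-1],(800,600),interpolation=cv2.INTER_CUBIC); cv2.imwrite("pics/w3.png",((b/255.)**.6*255).astype('uint8'))
E
```

```text
3.35 [ 621.09831895 -148.8912633    83.37891004] xyaw 72.06923420875358 tilt [ 0.0037 -0.001  -1.    ] F [0.17 0.02 0.07] T [-0.001  0.012  0.03 ] 0.08495917933712857 qv 0.0071076472796423274
[-2.  -1.3 75.4]
```

View pics/w3.png

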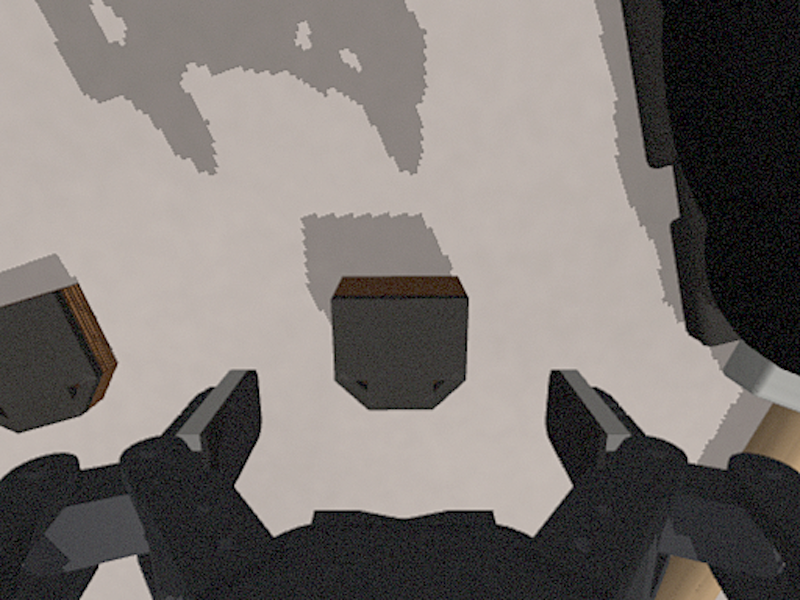

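The heel is centred between the fingers (heel middle col 401, fingers 257 to 547) and square. I go down and grip.

Call:
drive_tool([
  [-1,0,25,0,0,0,1],
  [-2,0,50,0,0,0,1],
  [-2,0,70,0,0,0,1],
  [-2,0,75,0,0,0,1],
  [-2,0,75,0,0,0,1],
  [-2,0,75,0,0,0,-1],
  [-2,0,75,0,0,0,-1],
  [-2,0,75,0,0,0,-1],
  [-2,0,75,0,0,0,-1],
  [-2,0,75,0,0,0,-1],
  [-2,0,75,0,0,0,-1],
  [-2,0,75,0,0,0,-1],
])

```text
t: 4.6
tool_pos: [0.6204, -0.1514, 0.0081]
orientation: [2.539, 1.845, 0.003]
force: [0.3, 0.3, 6.8]
opening: 0.0551
```

```bash
python3 - <<'E'
from st import *
im=optics.snapshot("wrist")
b=cv2.resize(im[:,:,::-1],(800,600),interpolation=cv2.INTER_CUBIC); cv2.imwrite("pics/w4.png",((b/255.)**.6*255).astype('uint8'))
E
```

```text
4.6 [ 620.36441281 -151.36166115    8.13202107] xyaw 72.01132826375614 tilt [ 0.0034 -0.0011 -1.    ] F [0.26 0.27 6.83] T [ 0.031  0.151 -0.009] 0.05510185489132799 qv 0.0012911341142583465
```

View pics/w4.png

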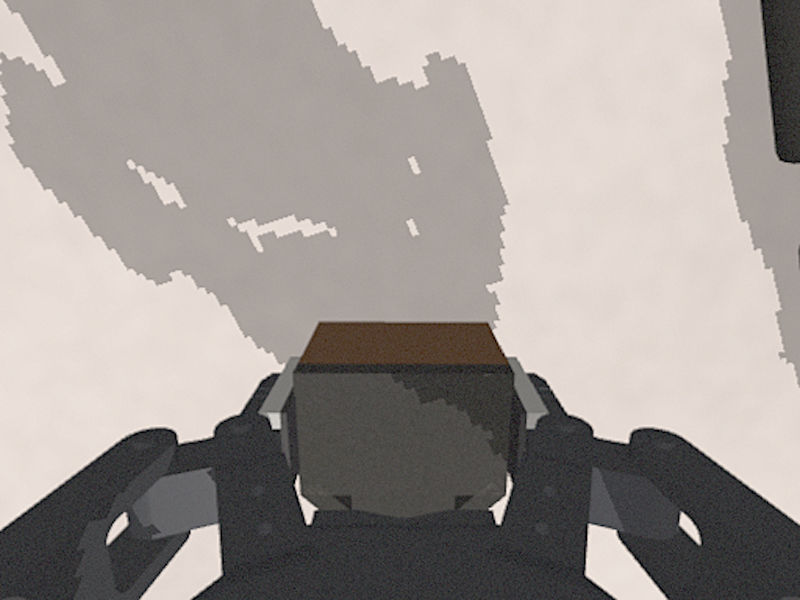

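Grip is good: opening 55 mm, heel square in the jaws. I lift and carry it over the jig.

Call:
drive_tool([
  [0,0,-25,0,0,0,-1],
  [0,0,-65,0,0,0,-1],
  [0,0,-105,0,0,0,-1],
  [35,-17,-120,0,0,-0.034,-1],
  [75,-36,-120,0,0,-0.08,-1],
  [115,-55,-120,0,0,-0.12,-1],
  [155,-74,-120,0,0,-0.16,-1],
  [195,-94,-120,0,0,-0.2,-1],
  [235,-113,-120,0,0,-0.24,-1],
  [275,-132,-120,0,0,-0.28,-1],
  [315,-151,-120,0,0,-0.32,-1],
  [335,-161,-120,0,0,-0.34,-1],
])

```text
t: 5.85
tool_pos: [0.5682, 0.2209, 0.1264]
orientation: [-2.187, -2.253, -0.002]
force: [-0.2, 0.7, -1.4]
opening: 0.0552
```

Call:
drive_tool([
  [0,0,0,0,0,0,-1],
  [0,0,0,0,0,0,-1],
  [0,0,0,0,0,0,-1],
])

```text
t: 6.15
tool_pos: [0.5693, 0.2164, 0.1263]
orientation: [2.193, 2.249, -0.001]
force: [0.0, -0.3, -0.5]
opening: 0.055
```

```bash
python3 - <<'E'
from st import *
print(shift([570.8,217.5,60]))
p=optics.camera_params("wrist");im=optics.snapshot("wrist");pickle.dump(p,open("w5.pkl","wb"));cv2.imwrite("pics/w5raw.png",im[:,:,::-1])
b=cv2.resize(im[:,:,::-1],(800,600),interpolation=cv2.INTER_CUBIC); cv2.imwrite("pics/w5.png",((b/255.)**.6*255).astype('uint8'))
im=optics.snapshot("scene")
b=cv2.resize(im[90:210,200:350,::-1],None,fx=5,fy=5,interpolation=cv2.INTER_CUBIC); cv2.imwrite("pics/s5.png",((b/255.)**.6*255).astype('uint8'))
E
```

```text
6.15 [569.3370975  216.36410804 126.25992852] xyaw 91.44072605474318 tilt [-2.e-04 -6.e-04 -1.e+00] F [ 0.03 -0.33 -0.5 ] T [-0.015  0.027  0.014] 0.05497359067237059 qv 0.009341932636126331
[ 1.1  1.5 66.3]
```

View pics/w5.png

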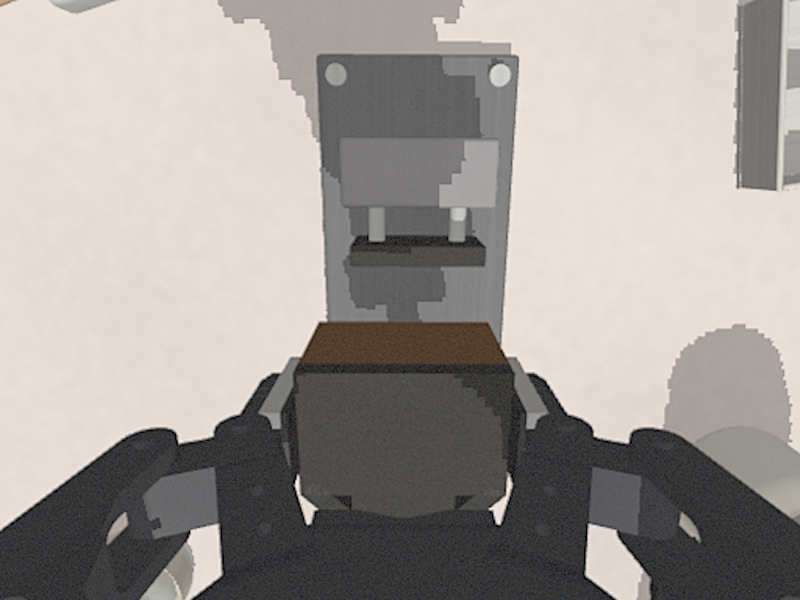

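View pics/s5.png

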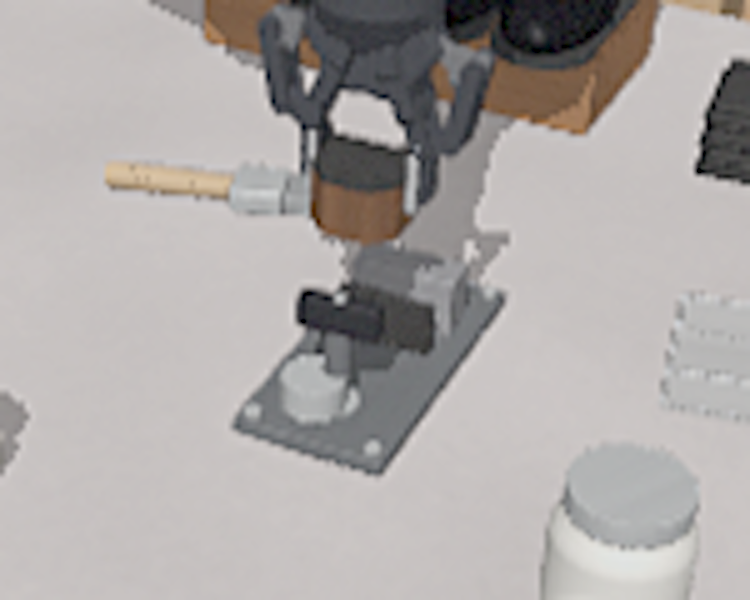

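The carried heel is square to the pad. Pad front top edge is at row ~265 (cols 350–485), heel face top edge at row ~365–373, bottom at row ~322. I compute the gap.

```bash
python3 - <<'E'
import sys
from st import *
p=pickle.load(open("w5.pkl","rb"))
O=np.load("jig.npy");th=O[2];O=O[:2];X=np.array([np.cos(th),np.sin(th)]);Y=np.array([-X[1],X[0]])
J=lambda P:np.c_[(P[:,:2]*1000-O)@X,(P[:,:2]*1000-O)@Y].round(1).tolist()
f=lambda q:(np.array(q,float)+.5)*.64-.5
print("pad front top",J(ray("",f([(346,265.5),(486,265.5)]),.048,p)))
print("pad rear top",J(ray("",f([(352,247),(480,247)]),.048,p)))
print("plate far", J(ray("",f([(317,55),(518,55)]),.012,p)), "block",J(ray("",f([(340,138),(498,138),(498,207),(342,207)]),.052,p)))
zb=s["tool_pos"][2]-.008
print("heel bottom edge",J(ray("",f([(320,322),(489,322)]),zb,p)),"top edge",J(ray("",f([(294,372),(514,372)]),zb+.04,p)))
print("tcp",J(s["tool_pos"][None]))
im=cv2.imread("pics/w5raw.png")[20:180,190:340]; b=cv2.resize(im,None,fx=3.7,fy=3.7,interpolation=cv2.INTER_CUBIC);cv2.imwrite("pics/w5z.png",((b/255.)**.5*255).astype('uint8'))
E
```

```text
6.25 [569.5330861  216.11249902 126.3136351 ] xyaw 91.39286412441342 tilt [-1.e-04 -3.e-04 -1.e+00] F [-0.35 -0.32 -0.94] T [0.024 0.013 0.061] 0.055239441856779425 qv 0.004711503766772946
pad front top [[21.7, 33.3], [21.5, -32.7]]
pad rear top [[30.5, 30.2], [30.3, -29.5]]
plate far [[118.9, 48.2], [118.7, -50.0]] block [[78.7, 33.4], [78.5, -34.6], [49.1, -36.1], [49.3, 33.7]]
heel bottom edge [[17.8, 34.0], [17.7, -22.1]] top edge [[18.4, 33.9], [18.2, -21.5]]
tcp [[1.1, 6.3]]
```

View pics/w5z.png

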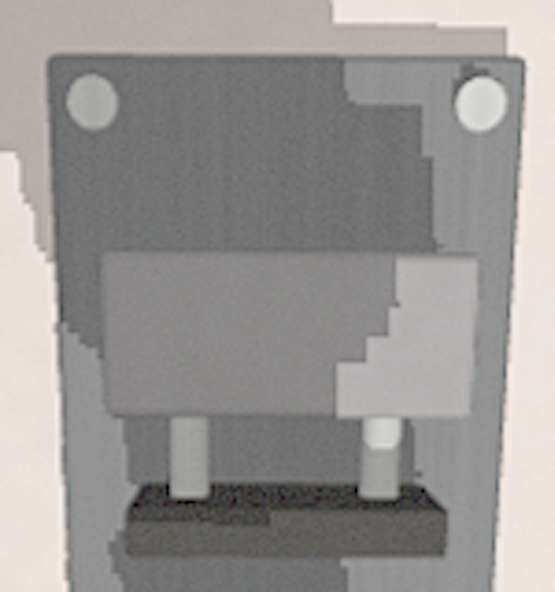

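Call:
drive_tool([
  [1,1,30,0,0,0.002,-1],
  [1,1,60,0,0,0.002,-1],
  [1,1,80,0,0,0.002,-1],
  [1,1,95,0,0,0.002,-1],
  [1,1,103,0,0,0.002,-1],
  [1,1,104,0,0,0.002,-1],
  [1,1,104,0,0,0.002,-1],
  [1,1,104,0,0,0.002,-1],
  [1,1,104,0,0,0.002,-1],
])

```text
t: 7.15
tool_pos: [0.5709, 0.2186, 0.0233]
orientation: [2.194, 2.247, 0.003]
force: [-0.8, -0.9, -1.4]
opening: 0.0551
```

```bash
python3 - <<'E'
from st import *
im=optics.snapshot("scene")
b=cv2.resize(im[90:210,200:350,::-1],None,fx=5,fy=5,interpolation=cv2.INTER_CUBIC); cv2.imwrite("pics/s6.png",((b/255.)**.6*255).astype('uint8'))
E
```

```text
7.15 [570.94112451 218.56175803  23.29548391] xyaw 91.37154777682031 tilt [ 1.8e-03  5.0e-04 -1.0e+00] F [-0.78 -0.9  -1.43] T [0.006 0.006 0.051] 0.05514789179216984 qv 0.003509616249882804
```

View pics/s6.png

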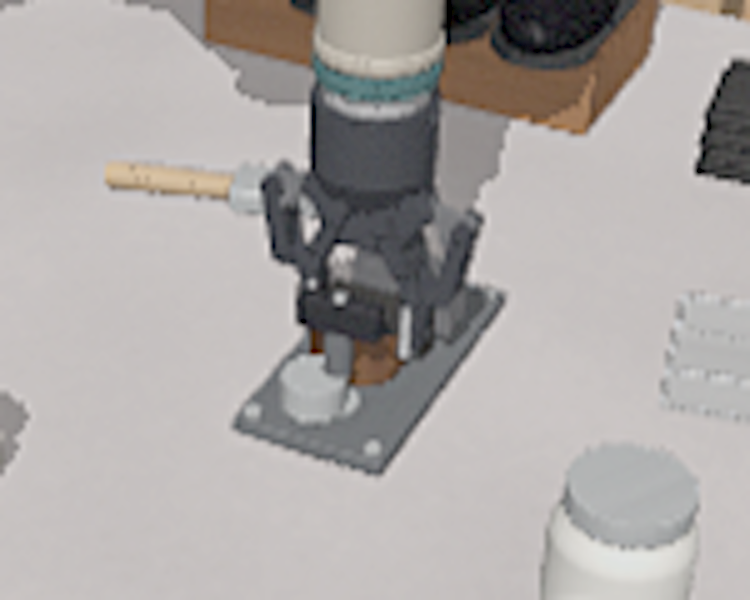

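Call:
drive_tool([
  [0.5,0,1.5,0,0,0,-1],
  [1,0,1.5,0,0,0,-1],
  [1,0,1.5,0,0,0,-1],
  [1,0,1.5,0,0,0,-1],
])

```text
t: 7.6
tool_pos: [0.5703, 0.2193, 0.0209]
orientation: [2.194, 2.248, -0.0]
force: [0.1, -0.8, -0.4]
opening: 0.0547
```

Call:
drive_tool([
  [0.5,0,0,0,0,0,-1],
  [1,0,0,0,0,0,-1],
  [1,0,0,0,0,0,-1],
  [1,0,0,0,0,0,-1],
])

```text
t: 8.0
tool_pos: [0.5703, 0.2198, 0.0209]
orientation: [2.194, 2.248, -0.001]
force: [-0.2, -4.6, 1.1]
opening: 0.0552
```

Call:
drive_tool([
  [0.5,0,0,0,0,0,-1],
  [1,0,0,0,0,0,-1],
  [1,0,0,0,0,0,-1],
  [1,0,0,0,0,0,-1],
])

```text
t: 8.4
tool_pos: [0.5703, 0.22, 0.0208]
orientation: [2.193, 2.248, -0.003]
force: [0.7, -7.9, 1.8]
opening: 0.055
```

The pad is felt: contact begins at TCP y ≈ 219.3 mm, so its face is at jig x ≈ 21.5, matching the pictures. I ease back and set the heel down on the plate.

Call:
drive_tool([
  [-1,0,0,0,0,0.003,-1],
  [-1.8,0,0,0,0,0.003,-1],
  [-1.8,0,0.7,0,0,0.003,-1],
  [-1.8,0,1.4,0,0,0.003,-1],
  [-1.8,0,1.4,0,0,0.003,-1],
  [-1.8,0,1.4,0,0,0.003,-1],
])

```text
t: 9.0
tool_pos: [0.5703, 0.2196, 0.0202]
orientation: [2.198, 2.245, 0.0]
force: [-0.7, -5.0, 5.1]
opening: 0.0548
```

```bash
python3 -c "from st import *"
```

```text
9.0 [570.25876853 219.58524739  20.15818103] xyaw 91.2140367040658 tilt [ 4.e-04 -1.e-04 -1.e+00] F [-0.68 -4.97  5.11] T [-0.704  0.122  0.066] 0.054837595749485886 qv 0.0016563003815435883
```

Call:
drive_tool([
  [0,0,0,0,0,0,0.3],
  [0,0,0,0,0,0,0.6],
  [0,0,0,0,0,0,1],
  [0,0,0,0,0,0,1],
  [0,0,0,0,0,0,1],
  [0,0,-10,0,0,0,1],
  [0,0,-35,0,0,0,1],
  [0,0,-70,0,0,0,1],
  [0,0,-100,0,0,0,1],
  [0,0,-130,0,0,0,1],
  [0,0,-130,0,0,0,1],
  [0,0,-130,0,0,0,1],
])

```text
t: 10.2
tool_pos: [0.5706, 0.2198, 0.1507]
orientation: [2.197, 2.244, 0.003]
force: [-0.3, -0.5, 0.7]
opening: 0.0855
```

```bash
python3 - <<'E'
from st import *
p=optics.camera_params("wrist");im=optics.snapshot("wrist");pickle.dump(p,open("w7.pkl","wb"));cv2.imwrite("pics/w7raw.png",im[:,:,::-1])
b=cv2.resize(im[:,:,::-1],(800,600),interpolation=cv2.INTER_CUBIC); cv2.imwrite("pics/w7.png",((b/255.)**.6*255).astype('uint8'))
im=optics.snapshot("scene")
b=cv2.resize(im[90:210,200:350,::-1],None,fx=5,fy=5,interpolation=cv2.INTER_CUBIC); cv2.imwrite("pics/s7.png",((b/255.)**.6*255).astype('uint8'))
E
```

```text
10.2 [570.61655749 219.82491856 150.73809694] xyaw 91.20222148449562 tilt [ 2.3e-03  8.0e-04 -1.0e+00] F [-0.26 -0.53  0.72] T [ 0.023 -0.013 -0.025] 0.08546839129756835 qv 0.040308622832383255
```

View pics/w7.png

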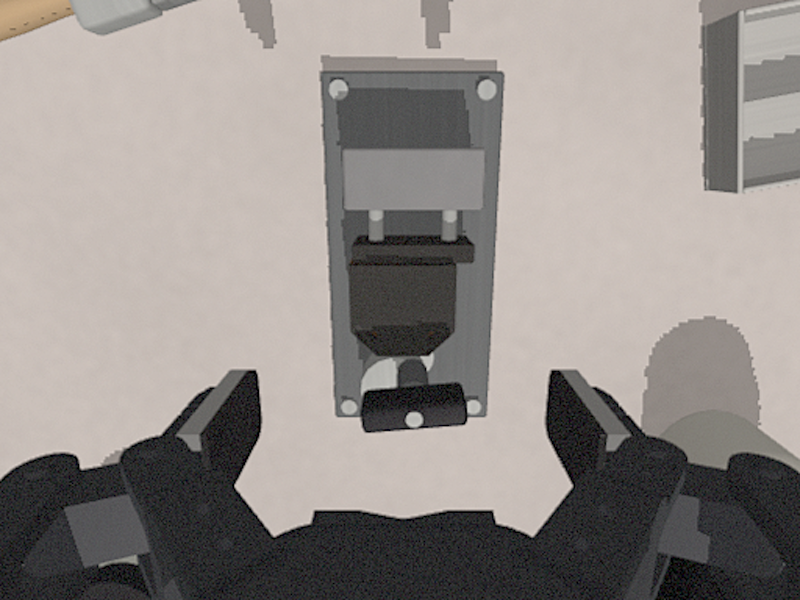

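View pics/s7.png

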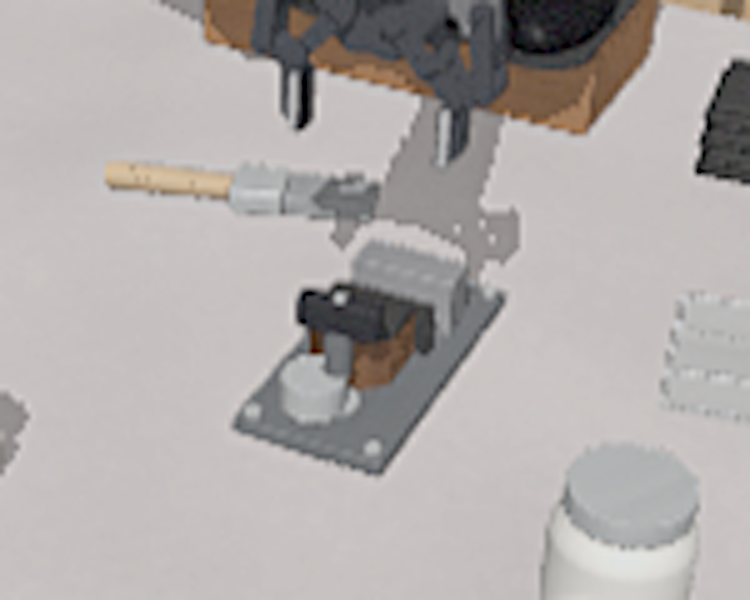

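The heel stands flush on the pad (heel cols 350–457, pad 352–475), clear of the lobe. The bar spans (362,395)–(467,422). I measure the bar.

```bash
python3 - <<'E'
from st import *
p=pickle.load(open("w7.pkl","rb"))
O=np.load("jig.npy");th=O[2];O=O[:2];X=np.array([np.cos(th),np.sin(th)]);Y=np.array([-X[1],X[0]])
Jf=lambda P:np.c_[(P[:,:2]*1000-O)@X,(P[:,:2]*1000-O)@Y]
f=lambda q:(np.array(q,float)+.5)*.64-.5
im=cv2.imread("pics/w7raw.png")
x0,y0=222,235;c=cv2.resize(im[y0:285,x0:310],None,fx=8,fy=8,interpolation=cv2.INTER_CUBIC);cv2.imwrite("pics/w7z.png",((c/255.)**.5*255).astype('uint8'))
P=Jf(ray("",f([(414,420)]),.088,p));print("dot",P)
P=Jf(ray("",f([(362,395),(464,384),(467,422),(366,432)]),.088,p));print(P.round(1).tolist(),P.mean(0))
P=Jf(ray("",f([(351,263),(456,263),(350,333),(455,331)]),.052,p));print("heel top",P.round(1).tolist())
P=Jf(ray("",f([(350,262),(474,262)]),.048,p));print("pad",P.round(1).tolist())
E
```

```text
10.3 [569.39178087 219.46926311 148.64171612] xyaw 91.20385826544516 tilt [-1.8e-03 -3.0e-04 -1.0e+00] F [-0.54  0.11 -0.79] T [-0.005 -0.058 -0.033] 0.08521493560764143 qv 0.014007426406198766
dot [[-47.38870775   0.07582038]]
[[-33.9, 24.7], [-28.6, -23.4], [-48.7, -25.4], [-53.7, 23.3]] [-41.23417649  -0.22468323]
heel top [[22.2, 31.5], [21.8, -22.5], [-16.0, 33.4], [-15.3, -22.8]]
pad [[21.9, 32.5], [21.4, -32.3]]
```

View pics/w7z.png

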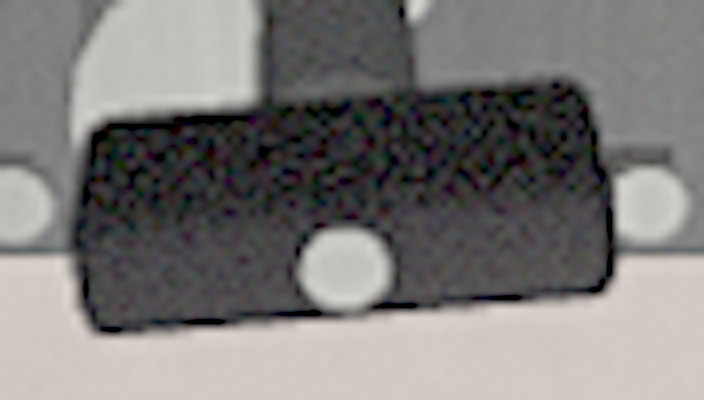

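Call:
drive_tool([
  [-5,1,0,0,0,-0.14,1],
  [-10,1,0,0,0,-0.28,0.5],
  [-15,2,0,0,0,-0.42,0],
  [-20,3,0,0,0,-0.56,0],
  [-25,3,0,0,0,-0.7,0],
  [-30,4,0,0,0,-0.84,0],
  [-35,4,0,0,0,-0.98,0],
  [-40,5,0,0,0,-1.12,0],
  [-45,5,0,0,0,-1.26,0],
  [-50,6,0,0,0,-1.4,0],
  [-50.5,6,0,0,0,-1.54,0],
  [-50.5,6,0,0,0,-1.676,0],
])

```text
t: 11.5
tool_pos: [0.5763, 0.1688, 0.1476]
orientation: [0.206, -3.131, 0.0]
force: [0.0, 0.9, -0.1]
opening: 0.0428
```

Call:
drive_tool([
  [0,0,0,0,0,0,0],
  [0,0,0,0,0,0,0],
  [0,0,0,0,0,0,0],
])

```text
t: 11.8
tool_pos: [0.577, 0.1693, 0.1488]
orientation: [0.195, -3.134, 0.0]
force: [0.6, -0.0, 0.1]
opening: 0.0428
```

```bash
python3 - <<'E'
from st import *
print(shift([577,169,61]),s["qpos"])
p=optics.camera_params("wrist");im=optics.snapshot("wrist");pickle.dump(p,open("w8.pkl","wb"));cv2.imwrite("pics/w8raw.png",im[:,:,::-1])
b=cv2.resize(im[:,:,::-1],(800,600),interpolation=cv2.INTER_CUBIC); cv2.imwrite("pics/w8.png",((b/255.)**.6*255).astype('uint8'))
E
```

```text
11.8 [576.96362293 169.26886241 148.79327224] xyaw -172.874494195473 tilt [-1.2e-03 -1.0e-04 -1.0e+00] F [ 0.58 -0.04  0.07] T [ 0.001  0.026 -0.052] 0.042842636564755635 qv 0.010276552885205206
[-0.1 -0.3 87.8] [ 1.69634872e-01  3.70489183e-01  1.57542082e+00  1.02653758e-04
  1.19685640e+00 -1.52556252e+00]
```

View pics/w8.png

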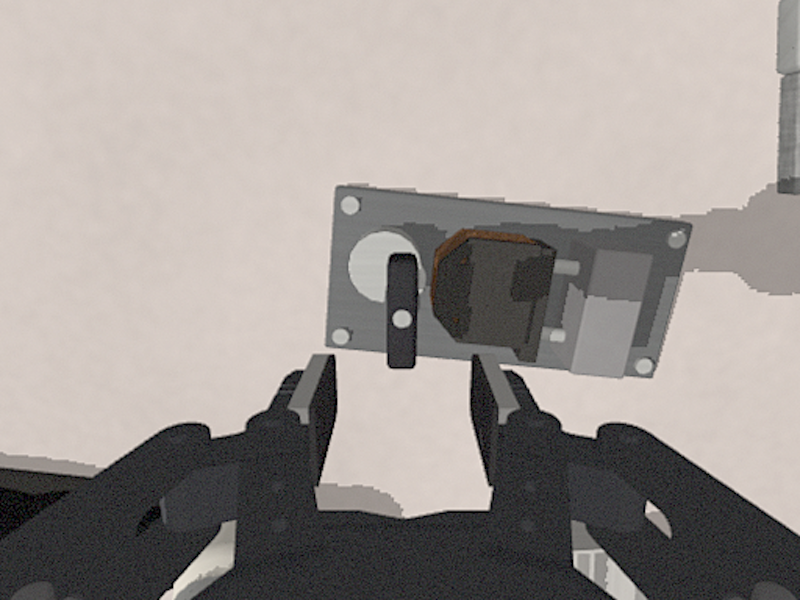

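The bar lies vertical in the image (cols 387–417), centred between the fingers (336, 471), so position and angle are right. I go down and grip it.

Call:
drive_tool([
  [0,0,30,0,0,0,0],
  [0,0,60,0,0,0,0],
  [0,0,80,0,0,0,0],
  [0,0,88,0,0,0,0],
  [0,0,88,0,0,0,0],
  [0,0,88,0,0,0,-0.4],
  [0,0,88,0,0,0,-0.7],
  [0,0,88,0,0,0,-1],
  [0,0,88,0,0,0,-1],
  [0,0,88,0,0,0,-1],
  [0,0,88,0,0,0,-1],
])

```text
t: 12.95
tool_pos: [0.5785, 0.1688, 0.063]
orientation: [-0.198, 3.132, -0.001]
force: [0.5, -2.7, 6.4]
opening: 0.0134
```

```bash
python3 -c "from st import *"
```

```text
12.95 [578.53240956 168.81960026  62.99705391] xyaw -172.76935710783889 tilt [ 3.2e-03 -4.0e-04 -1.0e+00] F [ 0.55 -2.73  6.36] T [-0.505  0.025 -0.089] 0.013447266515396957 qv 0.0019625872818190304
```

Call:
drive_tool([
  [0,0,0,0,0,0.05,-1],
  [0,0,0,0,0,0.1,-1],
  [0,0,0,0,0,0.15,-1],
  [0,0,0,0,0,0.2,-1],
  [0,0,0,0,0,0.25,-1],
  [0,0,0,0,0,0.3,-1],
  [0,0,0,0,0,0.35,-1],
  [0,0,0,0,0,0.35,-1],
  [0,0,0,0,0,0.35,-1],
  [0,0,0,0,0,0.35,-1],
])

```text
t: 13.95
tool_pos: [0.5785, 0.1683, 0.063]
orientation: [0.349, 3.119, -0.002]
force: [-0.5, -4.4, 6.2]
opening: 0.013
```

```bash
python3 -c "from st import *"
```

```text
13.95 [578.51028673 168.29841745  62.98628856] xyaw 167.23132703698204 tilt [ 0.0031 -0.0015 -1.    ] F [-0.49 -4.43  6.2 ] T [-0.688  0.062  0.132] 0.013041305852303857 qv 0.002151829742218722
```

Call:
drive_tool([
  [0,0,0,0,0,0.03,-1],
  [0,0,0,0,0,0.06,-1],
  [0,0,0,0,0,0.09,-1],
  [0,0,0,0,0,0.12,-1],
  [0,0,0,0,0,0.12,-1],
  [0,0,0,0,0,0.12,-1],
  [0,0,0,0,0,0.12,-1],
])

```text
t: 14.65
tool_pos: [0.5784, 0.1681, 0.063]
orientation: [0.535, 3.092, -0.002]
force: [0.7, -5.4, 6.7]
opening: 0.0129
```

```bash
python3 -c "
from st import *
im=optics.snapshot('wrist')
b=cv2.resize(im[:,:,::-1],(800,600),interpolation=cv2.INTER_CUBIC); cv2.imwrite('pics/w9.png',((b/255.)**.6*255).astype('uint8'))"
```

```text
14.65 [578.4375577  168.13506758  62.97535805] xyaw 160.36994410152755 tilt [ 0.003  -0.0018 -1.    ] F [ 0.74 -5.42  6.67] T [-0.79   0.043  0.139] 0.012926381429686256 qv 0.00198706228007982
```

View pics/w9.png

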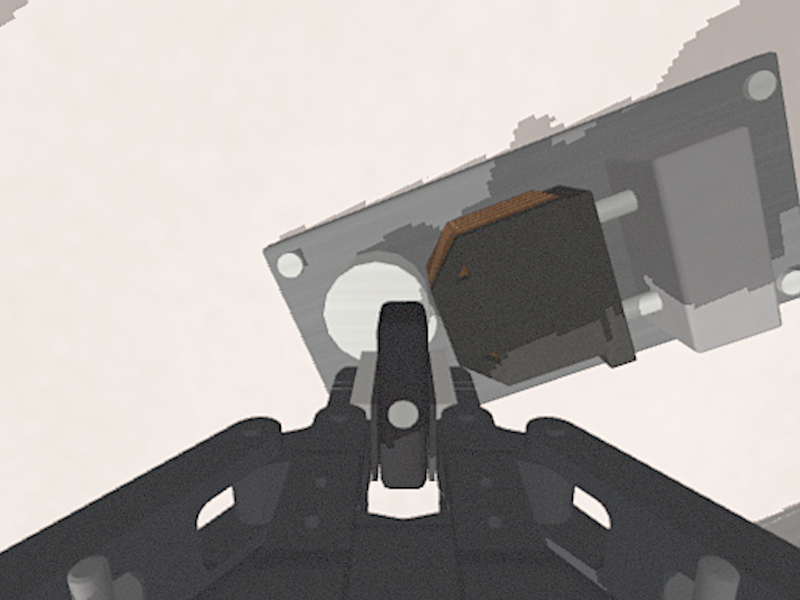

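The lobe (right edge near (437,320)) is just short of the heel's back face. I continue in small steps, watching the torque.

Call:
drive_tool([
  [0,0,0,0,0,0.02,-1],
  [0,0,0,0,0,0.04,-1],
  [0,0,0,0,0,0.06,-1],
  [0,0,0,0,0,0.06,-1],
  [0,0,0,0,0,0.06,-1],
  [0,0,0,0,0,0.06,-1],
])

```text
t: 15.3
tool_pos: [0.5784, 0.168, 0.063]
orientation: [0.627, 3.075, -0.002]
force: [0.3, -5.4, 5.4]
opening: 0.013
```

```bash
python3 -c "from st import *"
```

```text
15.3 [578.42832203 168.02885591  62.9917601 ] xyaw 156.93483215498156 tilt [ 0.0029 -0.002  -1.    ] F [ 0.29 -5.38  5.42] T [-0.77   0.064  0.197] 0.012979627986563618 qv 0.001756982955685263
```

Call:
drive_tool([
  [0,0,0,0,0,0.01,-1],
  [0,0,0,0,0,0.02,-1],
  [0,0,0,0,0,0.03,-1],
  [0,0,0,0,0,0.03,-1],
  [0,0,0,0,0,0.03,-1],
  [0,0,0,0,0,0.03,-1],
])

```text
t: 15.9
tool_pos: [0.5784, 0.168, 0.063]
orientation: [0.673, 3.065, -0.002]
force: [-0.9, -5.2, 6.6]
opening: 0.0133
```

```bash
python3 -c "from st import *"
```

```text
15.9 [578.43404979 168.02067106  63.01203794] xyaw 155.22172363423923 tilt [ 0.003 -0.002 -1.   ] F [-0.87 -5.16  6.55] T [-0.91   0.033  0.181] 0.013297351714248356 qv 0.0009534709110668953
```

Call:
drive_tool([
  [0,0,0,0,0,0.01,-1],
  [0,0,0,0,0,0.02,-1],
  [0,0,0,0,0,0.03,-1],
  [0,0,0,0,0,0.03,-1],
  [0,0,0,0,0,0.03,-1],
  [0,0,0,0,0,0.03,-1],
])

```text
t: 16.5
tool_pos: [0.5784, 0.168, 0.063]
orientation: [0.719, 3.055, -0.002]
force: [1.6, -5.1, 6.1]
opening: 0.0129
```

```bash
python3 -c "from st import *"
```

```text
16.5 [578.38495931 167.97578317  62.9793361 ] xyaw 153.5023527146556 tilt [ 0.0028 -0.0021 -1.    ] F [ 1.58 -5.07  6.11] T [-0.828  0.015  0.187] 0.01290862476216468 qv 0.002693305584124912
```

```bash
cat > av.py <<'E'
from h import *
from scipy.spatial.transform import Rotation as R
F=[];T=[];Y=[]
for i in range(8):
    s=ctrl.get_state(); M=R.from_rotvec(s["orientation"]).as_matrix(); F.append(s["force"]);T.append(s["torque"]);Y.append(np.degrees(np.arctan2(M[1,0],M[0,0])))
    if i<7: im=optics.snapshot("top")
print("t",s["t"],"turned",187.23-np.mean(Y),"F",np.mean(F,0).round(2),"T",np.mean(T,0).round(3),"sd",np.std(T,0).round(3))
E
python3 av.py
```

```text
t 16.85 turned 33.72556581398803 F [-0.18 -5.12  6.64] T [-0.836  0.049  0.187] sd [0.02  0.023 0.014]
```

Call:
drive_tool([
  [0,0,0,0,0,0.01,-1],
  [0,0,0,0,0,0.02,-1],
  [0,0,0,0,0,0.02,-1],
  [0,0,0,0,0,0.02,-1],
])

```text
t: 17.25
tool_pos: [0.5784, 0.1679, 0.063]
orientation: [0.75, 3.047, -0.002]
force: [-0.7, -5.9, 6.1]
opening: 0.0135
```

```bash
python3 av.py
```

```text
t 17.6 turned 34.872571758592045 F [ 0.05 -5.44  6.65] T [-0.842  0.059  0.18 ] sd [0.031 0.033 0.031]
```

Call:
drive_tool([
  [0,0,0,0,0,0.01,-1],
  [0,0,0,0,0,0.02,-1],
  [0,0,0,0,0,0.02,-1],
  [0,0,0,0,0,0.02,-1],
])

```text
t: 18.0
tool_pos: [0.5784, 0.1679, 0.063]
orientation: [0.78, 3.04, -0.002]
force: [-1.0, -4.7, 6.3]
opening: 0.0129
```

```bash
python3 av.py
```

```text
t 18.35 turned 36.015290466781266 F [-0.26 -5.36  6.77] T [-0.867  0.074  0.183] sd [0.029 0.029 0.031]
```

Call:
drive_tool([
  [0,0,0,0,0,0.01,-1],
  [0,0,0,0,0,0.02,-1],
  [0,0,0,0,0,0.02,-1],
  [0,0,0,0,0,0.02,-1],
])

```text
t: 18.75
tool_pos: [0.5784, 0.1679, 0.063]
orientation: [0.81, 3.032, -0.002]
force: [-0.3, -5.5, 6.4]
opening: 0.0131
```

```bash
python3 av.py
```

```text
t 19.1 turned 37.156375478679564 F [-0.08 -5.58  6.52] T [-0.861  0.067  0.206] sd [0.03  0.029 0.03 ]
```

Call:
drive_tool([
  [0,0,0,0,0,0.01,-1],
  [0,0,0,0,0,0.02,-1],
  [0,0,0,0,0,0.02,-1],
  [0,0,0,0,0,0.02,-1],
])

```text
t: 19.5
tool_pos: [0.5783, 0.1679, 0.063]
orientation: [0.84, 3.024, -0.002]
force: [-0.6, -6.6, 6.6]
opening: 0.0133
```

```bash
python3 av.py
```

```text
t 19.85 turned 38.292393492585546 F [-0.34 -5.77  7.02] T [-0.882  0.069  0.242] sd [0.034 0.037 0.026]
```

Call:
drive_tool([
  [0,0,0,0,0,0.01,-1],
  [0,0,0,0,0,0.02,-1],
  [0,0,0,0,0,0.02,-1],
  [0,0,0,0,0,0.02,-1],
])

```text
t: 20.25
tool_pos: [0.5783, 0.1678, 0.063]
orientation: [0.87, 3.015, -0.003]
force: [0.2, -5.7, 6.4]
opening: 0.013
```

```bash
python3 av.py
```

```text
t 20.6 turned 39.43013371539101 F [-0.01 -5.58  6.93] T [-0.891  0.071  0.299] sd [0.027 0.034 0.023]
```

Contact began at about 36.9° of turn. The torque rise of 0.115 N m and the angle both give ≈ 6.5 N. About 2.3° more should reach 12 N.

Call:
drive_tool([
  [0,0,0,0,0,0.01,-1],
  [0,0,0,0,0,0.02,-1],
  [0,0,0,0,0,0.03,-1],
  [0,0,0,0,0,0.04,-1],
  [0,0,0,0,0,0.04,-1],
  [0,0,0,0,0,0.04,-1],
])

```text
t: 21.2
tool_pos: [0.5782, 0.1678, 0.063]
orientation: [0.93, 2.997, -0.003]
force: [0.2, -5.6, 6.6]
opening: 0.0129
```

```bash
python3 av.py
```

```text
t 21.55 turned 41.69728691297993 F [-0.14 -5.74  6.6 ] T [-0.922  0.077  0.378] sd [0.029 0.014 0.035]
```

Call:
drive_tool([
  [0,0,0,0,0,0,-0.8],
  [0,0,0,0,0,0,-0.6],
  [0,0,0,0,0,0,-0.3],
  [0,0,0,0,0,0,-0.1],
  [0,0,0,0,0,0,-0.1],
  [0,0,0,0,0,0,-0.1],
  [0,0,-15,0,0,0,-0.1],
  [0,0,-40,0,0,0,-0.1],
  [0,0,-75,0,0,0,-0.1],
  [0,0,-100,0,0,0,-0.1],
  [0,0,-100,0,0,0,-0.1],
  [0,0,-100,0,0,0,-0.1],
])

```text
t: 22.75
tool_pos: [0.5772, 0.1695, 0.1615]
orientation: [0.934, 2.999, 0.001]
force: [-0.7, -0.7, -0.1]
opening: 0.0387
```

```bash
python3 - <<'E'
from st import *
p=optics.camera_params("wrist");im=optics.snapshot("wrist");pickle.dump(p,open("w10.pkl","wb"));cv2.imwrite("pics/w10raw.png",im[:,:,::-1])
b=cv2.resize(im[:,:,::-1],(800,600),interpolation=cv2.INTER_CUBIC); cv2.imwrite("pics/w10.png",((b/255.)**.6*255).astype('uint8'))
im=optics.snapshot("scene")
b=cv2.resize(im[90:210,200:350,::-1],None,fx=5,fy=5,interpolation=cv2.INTER_CUBIC); cv2.imwrite("pics/s10.png",((b/255.)**.6*255).astype('uint8'))
E
```

```text
22.75 [577.20020575 169.47973464 161.50464284] xyaw 145.41074753905156 tilt [ 5.e-04  4.e-04 -1.e+00] F [-0.67 -0.67 -0.09] T [ 0.033 -0.008 -0.005] 0.03865999018615368 qv 0.03505471699342462
```

View pics/w10.png

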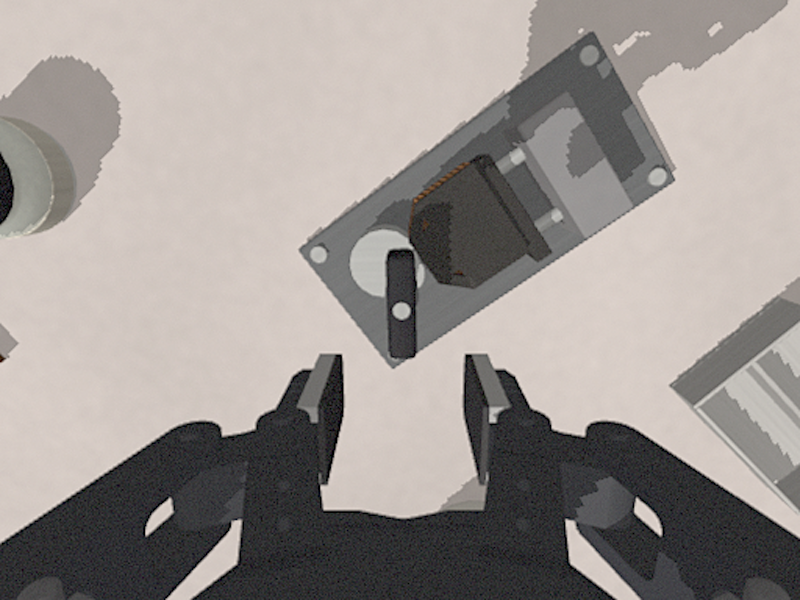

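View pics/s10.png

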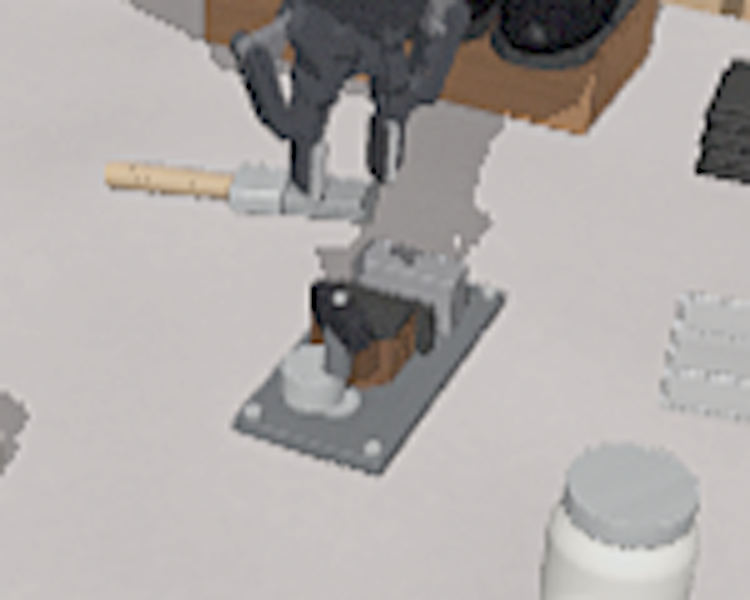

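The bar is still vertical in the image, as in the gripped view, so the knob did not spring back. The heel is flush on the pad, upright and square, and the gripper is clear.

```bash
python3 - <<'E'
from station import ctrl
print(ctrl.close_job())
E
```

```text
the job is handed in; nothing more can be done
None
```

The mid-sized heel is clamped in the jig at an estimated 11–12.5 N. The knob is released, the gripper is clear, and I have handed the job in; it reports no verdict.

- **Placing:** I set the heel on the plate about 5 mm towards the jig's +y, with its wide face on the pad. Touching the pad put its face at jig x ≈ 21.5 mm, against about 22 mm from the pictures.
- **Clamping:** I turned the knob clockwise by 41.7°, and the lobe first touched the heel at about 36.9°. The wrist torque rise of 0.19 N m suggests about 11 N, and the extra 4.8° of turn against the pad spring suggests about 12.5 N. The clamping force was not measured directly.
- **Last checks:** After letting go, the pictures showed the knob bar had not sprung back. The heel looked flush and square on the pad by eye; I did not measure its final angle. I never touched the other things on the bench, but took no final picture of all of them. The job took about 23 s.

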